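# Stand up the meter panel and hang the VU frame on it

## Task

The tape deck's hinged meter panel is leaning back: pull it forward by its top edge until it stands upright, and let go of it. Then take the steel VU-meter frame (the plate with the window) out of its wooden holder and hang it by its window, level, on both studs of the panel, leaving the panel upright. Leave the plain plate, the idler, the knob and the two lamp parts where they are.

Things in the scene. Friction and masses are not known exactly. Their poses are not given: they have to be found in the camera images.
- deck: Tape deck, a dark box fixed to the bench: 240 mm deep (its x) by 340 mm wide (its y), top 98 mm above the bench. Origin: centre of its underside; its x axis points to the back, z up. Its low front keys face -x.
- meter_panel (a joint): Angle of the aluminium meter panel about its hinge, rad: 0 = upright, positive = leaning back (deck's +x), negative = leaning forward, to the robot's side. Starts at 0.45 to 0.95; limits -0.7 and 1.15. The hinge is stiff (friction 0.55 N m, no spring): the panel stays where it is left; 3 to 8 N at its top edge move it.
- panel_hinge (a point): Middle of the hinge line, which runs along the deck's y, 105 mm above the bench. Axes turn with the panel (z along the panel from hinge to top edge, x out of its back, y along the hinge).
- panel_top (a point): Middle of the panel's top edge, 116 mm from the hinge line, half-way through its thickness. The panel is a flat plate 200 mm wide and 6 mm thick with a bare back. Axes as panel_hinge.
- stud_mid (a point): Midway between the panel's two studs, on their axes. The studs stick out of its front (-x here), 18 mm either side along y, 10 mm below the top edge; 8 mm in diameter, 36 mm long, with 12 mm heads on the last 4 mm. Panel front face 17 mm behind this point (+x), stud ends 19 mm before it. Axes as panel_hinge. When hung, frame_mid lies 9 mm below this point.
- frame_mid (a point): Half-way up the loose steel VU-meter frame, a plate 8 mm thick (x), 96 wide (y), 114 high (z), 0.2 to 0.36 kg, standing loosely in its holder's slot. Above its bottom edge (57 mm below this point): bar 0 to 30 mm, window 30 to 70 (62 wide), bar 70 to 86, grip tab 86 to 114 (44 wide), all symmetric. The window's upper edge is 13 mm above this point.
- holder_a: Wooden holder of the VU-meter frame, fixed: base 70 mm (x) by 110 mm (y), 8 mm thick, walls up to 32 mm above the bench form a slot 10 mm wide along y; the frame stands on the base. Origin: centre of the underside. The plain plate has a like holder; which of the two is nearer varies.
- blank_mid (a point): Half-way up the plain steel plate, with the same outline and thickness as the frame but no window, standing in the other holder. Not to be moved.
- lamp_holder: Bystander, loose: brass lamp holder: a flanged upright cylinder, 48 mm across the foot, 60 mm high; origin at the centre of its underside.
- lamp_cap: Bystander, loose: green glass pilot lamp cap: stepped dome, 44 mm across, 38 mm high; origin at the centre of its underside.
- idler: Bystander, loose: black rubber idler wheel lying flat, 64 mm across, 22 mm high; origin at the centre of its underside.
- knurled_knob: Bystander, loose: aluminium knob with knurled sides, 49 mm across, 26 mm high; origin at the centre of its underside.
Mind the look-alikes: they are no part of the job. What is shaped like the part that bears frame_mid but orange is not meant.

How it is judged:
By the outcome, as a careful person would: the job done as asked, in the order asked, and still so for the second after the job is handed in, with the robot touching nothing.
It also fails if it takes over 64 s, if anything falls off the work surface, if the arm or the gripper's body presses on something with over 40 N, if the wrist force passes 120 N, or if a joint passes its speed limit or range.

## Robot

A 6-joint arm with a two-finger parallel gripper is mounted at the origin on the work surface. World frame = base frame: x ahead of the robot, y to its left, z up, the work surface at z = 0. Lengths are in mm, angles in rad, forces in N, time in s.
With the tool pointing down it reaches from about 300 to 775 mm from the base axis. Payload 14.6 kg.
Tool frame: the origin (TCP) lies between the finger pads; the fingertips stand 11 mm ahead of it and the grasp point (between the pads) lies 8 mm behind it; z points along the fingers, y is the line along which they close (so a half turn about z gives the same grasp; the last joint's range is limited). The gripper opens to 94 mm and grips with 3 to 60 N. Pads are 16 mm wide; open, the fingers measure 119 mm over their backs; the gripper's body (75 mm by 177 mm) begins 78 mm behind the grasp point.
Start: joints at [1.149, 0.3, 1.521, -0, 1.321, -0.067], TCP at [191.068, 515.735, 216.446] pointing down, gripper open.
Joint ranges: [-3.03, 3.03], [-0.79, 2.21], [0.23, 2.52], [-1.04, 4.18], [0, 3.07], [-2.55, 2.55]. Speed limits (rad/s): [2.22, 2.22, 2.57, 3.14, 3.14, 3.14].

## Interface

Orientations are given as [roll, pitch, yaw] about the fixed x, y, z axes, in that order (R = Rz(yaw) Ry(pitch) Rx(roll)).
In Python, from cell import manip gives the robot as it stands. The module is installed in compiled form; this text tells all that it offers.
- The arm moves only by the tool arm_command, never from a script. Its argument "rows" is one flat list of numbers, 5 for each row, row after row: the shift along the world's x, y, z in mm, then the turn about the world's z in degrees, then the finger opening in mm, from 0 to 94. In form: [dx, dy, dz, twist, jaw, dx, dy, dz, twist, jaw, ...]. A call has 1 to 5 rows; each row shifts and turns the commanded pose from where the row before left it; what a row does not reach is not made up. A row lasts 1/8 s, in which the tool goes at most 62.5 mm and 10.7 degrees, less where a joint would pass 70% of its speed; a pose out of reach is approached as far as the arm can. A call is refused whole if a number of a shift passes 62.5 or a number of a turn 10.7, either way. A call with a gripper value outside its range is refused whole. The fingers move at their own pace and stop on an object; "newtons" is the grip in N (left out, the last holds). Time passes only in rows, so rows that do not move let the fingers close. It gives the time, the measured TCP pose, the force and the opening at its end, in the units of the state.
- manip.read_state(): the state, without advancing time (a new reading comes with each control period).
- manip.camera(name): name is "side" or "top" or "wrist"; returns a dict with "image" (400x640x3 uint8, blue, green, red), "z_map" (400x640 float32, mm along the optical axis (not along the pixel's ray), 0 where there is no reading), "fx", "fy", "cx", "cy" (pixels), "D" ([k1, k2, p1, p2, k3] as OpenCV has them; the pictures are not rectified), "pose" (4x4, takes a point from camera to world coordinates). Camera axes: x right, y down, z forward; pixel columns grow to the right and rows downward; lengths in mm; the calibration is good to about 2 mm. A picture is of the moment at which its call begins.
- manip.sign_off(): hands the job in, once; it reports no verdict.
The state is a dict: "clock": time; "joints": joint angles; "qd": joint speeds; "effort": joint torques, N m; "eef_pos": TCP position; "eef_rot": TCP orientation; "wrist_force": force on the tool from outside, world axes, zero at the start; "moment": the same for the moment, N m; "finger_gap": finger opening in mm.
Only numpy, scipy, OpenCV 4.12 (cv2) and the standard library are available. Lean on these libraries where they do the work, as an engineer would, in place of code of your own. Each camera call takes 0.05 s, during which the arm holds its last target. There are 200 camera calls.

## Working session

There is one attempt and no reset: what is moved stays moved. The work goes in short steps, Python scripts to look and compute and a tool call to move; the robot and the scene stay as the last step left them, time stands still between calls to the robot, and variables do not carry over. Pictures are saved under pics/ and viewed, on a budget of 10 in all, crops included, one or two more only if the job needs it, and the job is handed in when it is done.

Besides the shell and the picture viewer there is one more tool, called after "Request:" as name(argument=value, ...) on one line, values as JSON. arm_command: Moves the arm, as the interface text tells. Its arguments: {"type":"object","properties":{"rows":{"type":"array","items":{"type":"number"}},"newtons":{"type":"number"}},"required":["rows"]}

```bash
mkdir -p pics
cat > h.py <<'E'
import numpy as np, cv2
from cell import manip
def grab(n):
    c=manip.camera(n); np.savez('/tmp/%s.npz'%n,**{k:np.array(v) for k,v in c.items()}); return c
def load(n): return dict(np.load('/tmp/%s.npz'%n))
def cloud(c):
    z=c['z_map'];h,w=z.shape
    u,v=np.meshgrid(np.arange(w),np.arange(h))
    K=np.array([[c['fx'],0,c['cx']],[0,c['fy'],c['cy']],[0,0,1]],float)
    p=cv2.undistortPoints(np.stack([u,v],-1).reshape(-1,1,2).astype(np.float64),K,np.array(c['D'],float)).reshape(h,w,2)
    P=np.dstack([p*z[...,None],z]); T=np.array(c['pose'])
    W=P@T[:3,:3].T+T[:3,3]; W[z<=0]=np.nan
    return W
E
python3 - <<'E'
from h import *
for n in ('side','top'):
    c=grab(n); cv2.imwrite(f'pics/{n}0.png',c['image']); print(n,np.round(c['pose'],3).tolist(),c['fx'])
print(manip.read_state())
E
```

```text
side [[0.999, -0.008, 0.032, 527.396], [-0.027, -0.723, 0.69, -890.68], [0.017, -0.691, -0.723, 1078.818], [0.0, 0.0, 0.0, 1.0]] 517.2319963747142
top [[0.017, -0.989, 0.145, 427.732], [-1.0, -0.018, -0.007, 18.524], [0.01, -0.145, -0.989, 1129.732], [0.0, 0.0, 0.0, 1.0]] 389.0033347628981
{'clock': 0.1, 'joints': array([ 1.14938993e+00,  3.00385376e-01,  1.52152926e+00, -4.13266444e-05,
        1.32070228e+00, -6.66179133e-02]), 'qd': array([ 0.00061469, -0.00072222, -0.00135317,  0.00252878,  0.00146874,
        0.00011627]), 'effort': array([ 9.70802503e-04, -5.32635784e+01, -3.53286624e+01,  7.09152664e-02,
        2.34829268e-02, -1.92022654e-06]), 'eef_pos': array([190.99306609, 515.52754184, 215.95527055]), 'eef_rot': array([-3.14056801e+00, -2.82416096e-05,  2.78681440e+00]), 'wrist_force': array([0.09952484, 0.62552153, 0.12487197]), 'moment': array([ 0.00786532,  0.00893165, -0.00249558]), 'finger_gap': 94.09395898878809}
```

View pics/top0.png

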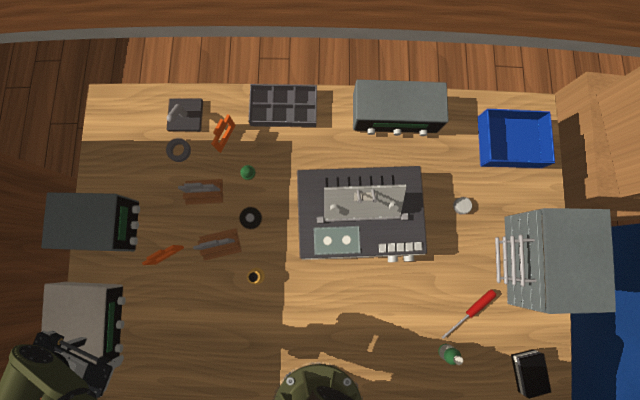

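View pics/side0.png

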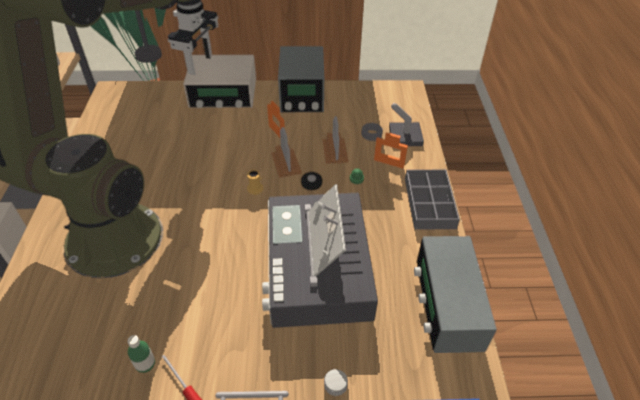

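The top view shows the deck around (361,213) with the leaning panel around (365,203), and two plates in holders at about (203,190) and (217,243). In the side view the plates are at (286,150) and (336,138). The orange look-alikes stand apart from these. Next I'll enlarge and measure.

Run:
```python
from h import *
t=load('top');s=load('side')
a=cv2.resize(t['image'][160:270,165:285],None,fx=3.2,fy=3.2,interpolation=cv2.INTER_CUBIC)
b=cv2.resize(s['image'][95:185,240:360],None,fx=3.2,fy=3.2,interpolation=cv2.INTER_CUBIC)
d=cv2.resize(s['image'][180:300,260:380],None,fx=3.2,fy=3.2,interpolation=cv2.INTER_CUBIC)
e=cv2.resize(t['image'][160:265,295:430],None,fx=2.9,fy=2.9,interpolation=cv2.INTER_CUBIC)
I=np.zeros((740,780,3),np.uint8)
def put(x,r,c): I[r:r+x.shape[0],c:c+x.shape[1]]=x
put(a,0,0);put(b,0,390);put(e,360,0);put(d[:380],300,395)
cv2.imwrite('pics/crop1.png',cv2.resize(I[:690],None,fx=.86,fy=.86))
W=cloud(t);V=cloud(s)
def show(n,C,img):
  for (u,v) in n: print((u,v),np.round(C[v,u],0),end=' ')
  print()
show([(250,217),(248,172),(253,277),(225,190),(190,187),(215,185),(205,243),(225,238),(205,200),(305,175),(420,175),(418,255),(303,255)],W,0)
# deck top fit
m=(np.abs(W[...,2]-98)<5); m[:160]=0;m[270:]=0;m[:,:290]=0;m[:,435:]=0
p=W[m][:,:2].astype(np.float32); print('deck',cv2.minAreaRect(p),m.sum())
# panel cloud
m2=np.zeros(m.shape,bool); m2[160:265,295:430]=1; m2&=(W[...,2]>112)
q=W[m2];print(len(q))
ms=np.zeros(m.shape,bool); ms[180:300,260:380]=1; ms&=(V[...,2]>112)
q2=V[ms];print(len(q2))
for Q in(q,q2):
  best=None;rng=np.random.default_rng(0)
  for i in range(500):
    A=Q[rng.choice(len(Q),3,False)];n=np.cross(A[1]-A[0],A[2]-A[0]);L=np.linalg.norm(n)
    if L<1:continue
    n/=L;inl=np.abs((Q-A[0])@n)<2
    if best is None or inl.sum()>best.sum():best=inl
  P=Q[best];c=P.mean(0);n=np.linalg.svd(P-c,full_matrices=False)[2][2];n*=np.sign(n[0]);print('plane',c.round(1),n.round(3),best.sum(),'range',P.min(0).round(),P.max(0).round())
# plates
for nm,C in(('top',W),('side',V)):
  for lo,hi,ylo,yhi in((300,700,150,480),):
    m=(C[...,2]>40)&(C[...,2]<130)&(C[...,0]>lo)&(C[...,0]<hi)&(C[...,1]>ylo)&(C[...,1]<yhi)
    k,l,st,_=cv2.connectedComponentsWithStats(m.astype(np.uint8))
    for i in range(1,k):
      if st[i,4]>25:
        P=C[l==i];r=cv2.minAreaRect(P[:,:2].astype(np.float32))
        print(nm,st[i].tolist(),P.min(0).round(),P.max(0).round(),'rect',np.round(r[0],1),np.round(r[1],1),round(r[2],1))
```

```text
(250, 217) [532. 203.  23.] (248, 172) [659. 212.  38.] (253, 277) [365. 183.  59.] (225, 190) [612. 284.   2.] (190, 187) [601. 354. 108.] (215, 185) [621. 307.  31.] (205, 243) [452. 301. 123.] (225, 238) [467. 256.  94.] (205, 200) [580. 340.   8.] (305, 175) [641.  46. 101.] (420, 175) [ 648. -268.   95.] (418, 255) [ 431. -284.   -2.] (303, 255) [427.  47.  97.] 
deck ((545.6375732421875, -106.52142333984375), (240.26036071777344, 341.72015380859375), 3.2418131828308105) 7939
2512
2282
plane [ 561.2 -105.1  158.8] [ 0.804  0.045 -0.593] 1909 range [ 521. -222.  112.] [599.  12. 203.]
plane [ 561.6 -113.4  159. ] [ 0.805  0.045 -0.592] 1646 range [ 521. -225.  112.] [599.  12. 203.]
top [178, 183, 40, 9, 232] [598. 296.  40.] [613. 394. 125.] rect [605.7 344.9] [ 9.2 97.2] 4.3
top [193, 238, 40, 12, 197] [437. 247.  41.] [469. 341. 125.] rect [453.3 293.8] [ 8.5 96.7] 15.0
top [143, 245, 37, 20, 223] [392. 397.  41.] [447. 479. 118.] rect [418.7 439.2] [ 9.6 96. ] 31.1
top [247, 269, 14, 15, 150] [349. 164.  40.] [386. 199.  66.] rect [366.4 181.3] [34.8 34.4] 46.9
side [267, 101, 23, 62, 418] [389. 245.  40.] [467. 479. 126.] rect [440.9 366.6] [ 34.5 245.4] 17.0
side [333, 116, 6, 37, 153] [599. 294.  40.] [613. 392. 127.] rect [605.5 343. ] [ 8.4 98.3] 4.8
side [247, 169, 15, 14, 150] [348. 164.  40.] [386. 205.  67.] rect [364.3 183.4] [35.8 37.1] 58.9
```

View pics/crop1.png

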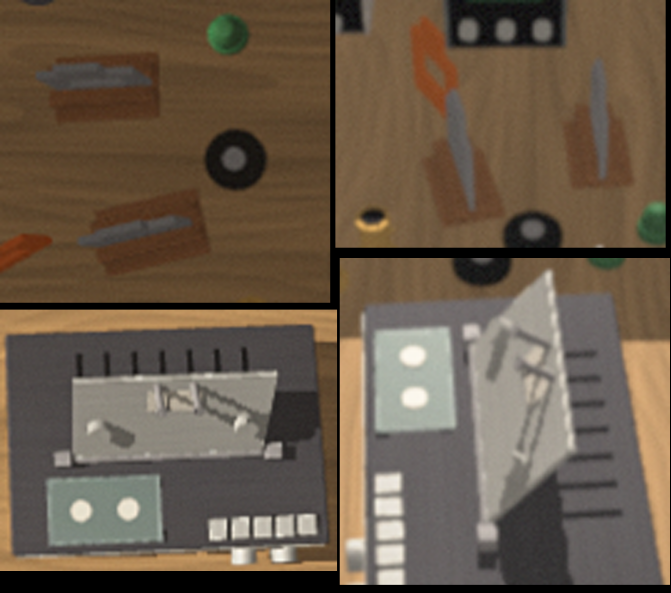

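Run:
```python
from h import *
t=load('top');s=load('side');W=cloud(t);V=cloud(s)
ps=np.radians(3.24);ex=np.array([np.cos(ps),np.sin(ps)]);ey=np.array([-ex[1],ex[0]])
for C,(r0,r1,c0,c1) in((W,(160,265,295,430)),(V,(180,300,260,380))):
  m=np.zeros(C.shape[:2],bool);m[r0:r1,c0:c1]=1
  n=np.array([.804,.045,-.593]);d=(C-[561.3,-109,158.9])@n
  m&=(np.abs(d)<2.5)&(C[...,2]>135)
  P=C[m];y=P[:,:2]@ey;print('y',np.percentile(y,[0,.5,2,98,99.5,100]).round(1),'z',np.percentile(P[:,2],[99,100]))
  print('deck y mid',np.array([545.6,-106.5])@ey,'x',np.array([545.6,-106.5])@ex)
  for (cx,cy,a) in((605.6,344.5,4.4),(453.3,293.8,15)):
    a=np.radians(a);u=np.array([np.cos(a),np.sin(a)]);v=np.array([-u[1],u[0]])
    D=C[...,:2]-[cx,cy];X=D@u;Y=D@v
    m=(np.abs(X)<8)&(np.abs(Y)<52)&(C[...,2]>34)
    H=np.histogram2d(C[...,2][m],Y[m],bins=[np.arange(34,130,8),np.arange(-54,55,12)])[0]
    print(cx);print(H[::-1].astype(int))
    w=m&(C[...,2]>112);print('tab X,Y',X[w].min(),X[w].max(),Y[w].min(),Y[w].max())
```

```text
y [-237.5 -236.  -233.6  -41.   -38.5  -38.4] z [201.91360268 204.43159323]
deck y mid -137.16627749999842 x 538.7086618171212
605.6
[[ 0  0  5 14 11  5  2  0  0]
 [ 0  0  3  0  1  5  1  0  0]
 [ 1  0  2  3  4  0  0  1  0]
 [ 7 13 14  2  1  3  6 11  8]
 [ 3  1  2  4  4  0  3  3  3]
 [ 4  4  3  1  0  1  2  1  0]
 [ 3  0  0  0  0  0  0  4  3]
 [ 4  4  0  0  0  0  0  1  1]
 [ 2  0  0  0  0  0  0  4  1]
 [ 1  4  0  2  0  0  0  4  0]
 [ 3  1  6 11 14 13 13  5  2]]
tab X,Y -4.210362093783649 4.4125617281315055 -20.80293792393775 22.93174234875353
453.3
[[ 0  0  5  6  6  9  4  0  0]
 [ 0  0  1  1  2  1  1  0  0]
 [ 0  0  2  1  1  1  1  0  0]
 [ 7 14 12  1  1  2  2 11  7]
 [ 3  2  2  1  2  1  1  1  0]
 [ 2  2  0  1  1  2  0  0  0]
 [ 2  1  1  1  1  1  2  1  0]
 [ 5  1  1  1  1  1  1  2  1]
 [ 1  1  1  1  2  1  0  0  1]
 [ 2  1  1  1  0  0  2  2  1]
 [ 1  1  4  2  1  2  1  1  3]]
tab X,Y -4.014508976054582 4.196808037487808 -21.894219809545053 24.382529713404352
y [-237.6 -236.4 -234.8  -40.4  -36.2  -34.4] z [202.44694281 204.54731478]
deck y mid -137.16627749999842 x 538.7086618171212
605.6
[[0 0 3 8 3 5 3 0 0]
 [0 0 4 2 1 1 0 0 0]
 [0 1 3 6 0 1 0 0 0]
 [4 8 6 1 0 3 0 3 2]
 [7 2 1 0 1 2 0 2 0]
 [4 1 0 2 1 0 1 2 0]
 [5 0 0 0 0 0 0 1 0]
 [4 1 0 0 0 0 0 2 0]
 [6 3 1 0 0 0 0 3 0]
 [4 2 0 0 2 0 2 5 0]
 [8 5 1 2 5 5 8 3 0]]
tab X,Y -4.374232297599218 3.3918931827297 -20.643225675051845 25.630018142136077
453.3
[[0 0 3 3 6 2 4 0 0]
 [0 0 3 4 1 2 1 0 0]
 [0 2 3 4 2 2 0 3 0]
 [6 6 8 4 2 1 0 2 0]
 [3 5 2 2 1 1 2 3 2]
 [6 4 2 1 1 0 2 1 2]
 [2 4 2 1 2 1 2 2 2]
 [7 2 2 0 2 1 2 2 1]
 [4 1 4 0 0 3 2 2 0]
 [4 0 1 1 3 1 1 1 0]
 [5 6 2 1 1 1 3 3 2]]
tab X,Y -5.5471402428985375 3.4930429074225415 -21.64636343717182 24.12757057919526
```

The window is empty in both clouds for the far plate at (605.6, 344.5), yaw 4.4°, so that plate is the frame. The near plate is solid. The panel leans 0.634 rad, with its hinge at about (525, -108). I'll move above the panel.

Request:
arm_command(rows=[24.7, -41.4, 6, -4.43, 94, 24.7, -41.4, 6, -4.43, 94, 24.7, -41.4, 6, -4.43, 94, 24.7, -41.4, 6, -4.43, 94, 24.7, -41.4, 6, -4.43, 94])

```text
clock: 0.72
eef_pos: [315.0, 307.3, 246.5]
eef_rot: [-3.141, 0.0, 2.398]
wrist_force: [-0.0, -0.6, 0.2]
finger_gap: 94.4
```

Request:
arm_command(rows=[24.7, -41.4, 6, -4.43, 94, 24.7, -41.4, 6, -4.43, 94, 24.7, -41.4, 6, -4.43, 94, 24.7, -41.4, 6, -4.43, 94, 24.7, -41.4, 6, -4.43, 94])

```text
clock: 1.35
eef_pos: [438.6, 100.2, 276.6]
eef_rot: [-3.141, -0.0, 2.011]
wrist_force: [0.5, 1.0, 0.5]
finger_gap: 94.0
```

Request:
arm_command(rows=[24.7, -41.4, 0, -4.43, 94, 24.7, -41.4, 0, -4.43, 94, 24.7, -41.4, 0, -4.43, 94, 24.7, -41.4, 0, -4.43, 94, 24.7, -41.4, 0, -4.43, 94])

```text
clock: 1.98
eef_pos: [562.1, -106.8, 276.1]
eef_rot: [-3.141, -0.0, 1.624]
wrist_force: [0.1, 0.6, -0.2]
finger_gap: 94.1
```

Request:
arm_command(rows=[0, 0, 0, 0, 94, 0, 0, 0, 0, 94])

```text
clock: 2.22
eef_pos: [561.3, -104.9, 276.1]
eef_rot: [-3.141, -0.0, 1.628]
wrist_force: [0.6, 0.2, -0.4]
finger_gap: 94.3
```

Request:
arm_command(rows=[6, 0, -16, 0, 94, 0, 0, -16, 0, 94, 0, 0, -16, 0, 94, 0, 0, -16, 0, 94, 0, 0, -16, 0, 94])

```text
clock: 2.85
eef_pos: [567.4, -105.2, 195.3]
eef_rot: [-3.141, -0.0, 1.627]
wrist_force: [-0.0, -1.0, 0.4]
finger_gap: 94.2
```

Request:
arm_command(rows=[-6, -0.3, 0, 0, 94, -6, -0.3, 0, 0, 94, -6, -0.3, 0, 0, 94, -6, -0.3, 0.5, 0, 94, -6, -0.3, 0.5, 0, 94])

```text
clock: 3.48
eef_pos: [540.2, -107.0, 200.7]
eef_rot: [3.131, 0.002, 1.627]
wrist_force: [13.5, 1.0, 9.1]
finger_gap: 94.2
```

Request:
arm_command(rows=[-4, -0.2, 2, 0, 94, -4, -0.2, 2, 0, 94, -4, -0.2, 2, 0, 94, -4, -0.2, 2, 0, 94, -4, -0.2, 1, 0, 94])

```text
clock: 4.1
eef_pos: [519.1, -108.0, 208.7]
eef_rot: [3.135, 0.002, 1.627]
wrist_force: [8.0, 1.4, 6.4]
finger_gap: 93.5
```

Request:
arm_command(rows=[-4, -0.2, 1, 0, 94, -4, -0.2, 1, 0, 94, -4, -0.2, 0, 0, 94, -4, -0.2, 0, 0, 94, -4, -0.2, 0, 0, 94])

```text
clock: 4.72
eef_pos: [498.5, -108.9, 210.1]
eef_rot: [3.137, 0.001, 1.627]
wrist_force: [6.5, 0.8, 4.4]
finger_gap: 94.0
```

Request:
arm_command(rows=[-4, -0.2, 0, 0, 94, -4, -0.2, 0, 0, 94, -3, -0.2, 0, 0, 94, -3, -0.2, 0, 0, 94, 0, 0, 0, 0, 94])

```text
clock: 5.35
eef_pos: [484.0, -109.7, 209.5]
eef_rot: [3.139, 0.001, 1.627]
wrist_force: [5.2, 0.4, 2.5]
finger_gap: 94.3
```

```bash
cat > pan.py <<'E'
from h import *
ps=np.radians(3.24);ex=np.array([np.cos(ps),np.sin(ps)]);ey=np.array([-ex[1],ex[0]])
for nm in('top','side'):
  C=cloud(grab(nm));xp=C[...,:2]@ex;yp=C[...,:2]@ey
  m=(np.abs(yp+137.2)<96)&(C[...,2]>118)&(C[...,2]<216)&(np.abs(xp-518)<45)&(np.abs(yp+137.2)>40)
  X=np.c_[xp[m],C[...,2][m]-105];print(nm,len(X))
  rng=np.random.default_rng(0);best=None
  for i in range(300):
    a,b=X[rng.choice(len(X),2,False)];d=b-a;L=np.hypot(*d)
    if L<20: continue
    i_=np.abs((X-a)@np.array([d[1],-d[0]])/L)<1.5
    if best is None or i_.sum()>best.sum():best=i_
  P=X[best];c=P.mean(0);d=np.linalg.svd(P-c,full_matrices=False)[2][0];d*=np.sign(d[1])
  print('angle',np.arctan2(d[0],d[1]).round(4),'x at hinge',(c[0]-c[1]*d[0]/d[1]).round(1),len(P),'zr',P[:,1].min(),P[:,1].max())
  t=(np.abs(yp+137.2)<98)&(np.abs(yp+137.2)>40)&(C[...,2]>217)&(C[...,2]<226)&(np.abs(xp-518)<30)
  if t.any(): print('top edge x',np.percentile(xp[t],[5,50,95]),t.sum())
E
python3 pan.py
```

```text
top 128
angle 0.0162 x at hinge 515.7 82 zr 16.632962717551436 110.81019877175117
top edge x [517.54853458 520.20161555 523.09302283] 68
side 164
angle 0.0154 x at hinge 516.0 72 zr 14.451633640850332 110.65361043266432
top edge x [517.80690918 520.50524971 523.16649252] 91
```

Request:
arm_command(rows=[-1, 0, 0, 0, 94, -1, 0, 0, 0, 94, 0, 0, 0, 0, 94])

```text
clock: 5.82
eef_pos: [481.9, -109.7, 208.8]
eef_rot: [3.14, 0.0, 1.627]
wrist_force: [5.1, 0.1, 3.5]
finger_gap: 94.1
```

Request:
arm_command(rows=[4, 0.2, 0, 0, 94, 8, 0.4, 0, 0, 94, 0, 0, 10, 0, 94, 0, 0, 20, 0, 94, 0, 0, 20, 0, 94])

```text
clock: 6.45
eef_pos: [493.5, -108.9, 259.5]
eef_rot: [-3.141, -0.0, 1.627]
wrist_force: [0.8, -0.4, 0.1]
finger_gap: 93.9
```

```bash
python3 pan.py
```

```text
top 114
angle -0.0003 x at hinge 515.4 70 zr 23.75905370453677 107.8853443961026
top edge x [515.35300668 518.18324179 520.75810896] 65
side 151
angle -0.0036 x at hinge 515.9 57 zr 14.061841086991535 110.78800815975887
top edge x [515.74564478 518.29687878 521.29253615] 107
```

Both cameras show the panel upright (0.000 and -0.004 rad) and clear of the gripper. Next is the frame.

Request:
arm_command(rows=[0, 0, 20, 0, 60, 12.4, 50.4, 0, 0.13, 50, 12.4, 50.4, 0, 0.13, 40, 12.4, 50.4, 0, 0.13, 40, 12.4, 50.4, 0, 0.13, 40])

```text
clock: 7.18
eef_pos: [543.2, 94.3, 277.8]
eef_rot: [-3.141, 0.0, 1.636]
wrist_force: [1.6, 0.1, -0.3]
finger_gap: 47.3
```

Request:
arm_command(rows=[12.4, 50.4, 0, 0.13, 40, 12.4, 50.4, 0, 0.13, 40, 12.4, 50.4, 0, 0.13, 40, 12.4, 50.4, 0, 0.13, 40, 12.4, 50.4, 0, 0.2, 40])

```text
clock: 7.8
eef_pos: [605.2, 346.2, 277.6]
eef_rot: [-3.141, 0.0, 1.649]
wrist_force: [0.3, -0.3, 0.7]
finger_gap: 39.9
```

Request:
arm_command(rows=[0, 0, -30, 0, 40, 0, 0, -30, 0, 40, 0, 0, -30, 0, 40, 0, 0, 0, 0, 40])

```text
clock: 8.3
eef_pos: [604.2, 344.2, 185.4]
eef_rot: [-3.137, 0.002, 1.649]
wrist_force: [0.4, 0.3, 0.9]
finger_gap: 40.0
```

Run:
```python
from h import *
c=grab('wrist');cv2.imwrite('pics/w1.png',c['image']);W=cloud(c)
D=W[...,:2]-[605.6,344.5]
m=(W[...,2]>112)&(W[...,2]<130)&(np.hypot(D[...,0],D[...,1])<40)
P=W[m];print(len(P))
if len(P):print(cv2.minAreaRect(P[:,:2].astype(np.float32)),P.max(0),P.min(0))
m=(W[...,2]>72)&(W[...,2]<130)&(np.hypot(D[...,0],D[...,1])<55)&(abs(D[...,0])<12)
P=W[m];print(len(P),cv2.minAreaRect(P[:,:2].astype(np.float32)) if len(P) else '')
print(manip.read_state()['eef_pos'],manip.read_state()['eef_rot'])
```

```text
607
((606.0226440429688, 345.5887451171875), (7.372568607330322, 44.09904479980469), 4.535678863525391) [610.81876764 367.69703444 124.37902753] [600.63002413 323.40848168 112.73769857]
1143 ((605.8707275390625, 345.5130615234375), (7.681395053863525, 95.96807861328125), 4.5209736824035645)
[604.86684636 344.48452924 187.77118486] [-3.13972015e+00  7.95990053e-04  1.64870447e+00]
```

View pics/w1.png

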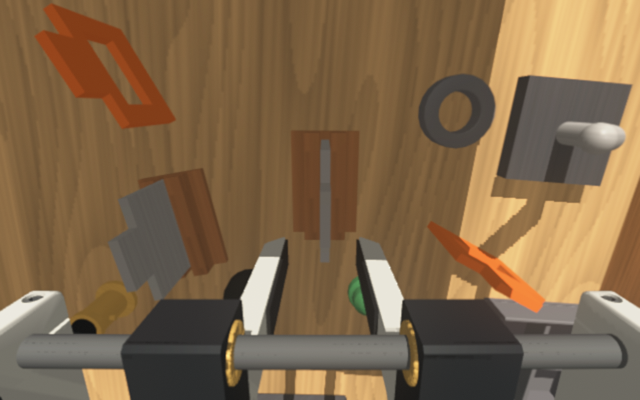

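The wrist view shows the holder and frame centred between the fingers at (325,200), and the plain plate on the left at (150,240) without a window. The frame's centre is (606, 345.5), yaw 4.53°. I'll descend and grip it.

Request:
arm_command(rows=[1.2, 1, -20, 0, 40, 0, 0, -20, 0, 40, 0, 0, -20, 0, 40, 0, 0, -15, 0, 40, 0, 0, -7, 0, 40])

```text
clock: 8.98
eef_pos: [606.1, 345.5, 105.1]
eef_rot: [-3.14, 0.0, 1.649]
wrist_force: [0.0, 0.8, -0.4]
finger_gap: 40.1
```

Request:
arm_command(rows=[0, 0, 0, 0, 14, 0, 0, 0, 0, 0, 0, 0, 0, 0, 0, 0, 0, 0, 0, 0, 0, 0, 0, 0, 0], newtons=35)

```text
clock: 9.6
eef_pos: [606.4, 345.7, 107.0]
eef_rot: [3.141, -0.0, 1.649]
wrist_force: [-1.6, -0.9, 4.6]
finger_gap: 7.8
```

Request:
arm_command(rows=[0, 0, 8, 0, 0, 0, 0, 25, 0, 0, 0, 0, 40, 0, 0, 0, 0, 45, 0, 0, 0, 0, 37, 0, 0])

```text
clock: 10.22
eef_pos: [606.3, 345.6, 263.5]
eef_rot: [3.141, -0.0, 1.649]
wrist_force: [0.9, 0.8, -3.8]
finger_gap: 7.8
```

Request:
arm_command(rows=[-12, -30, 0, -0.1, 0, -13, -34, 0, -0.1, 0, -13, -34, 0, -0.1, 0, -13, -34, 0, -0.1, 0, -13, -34, 0, -0.1, 0])

```text
clock: 10.85
eef_pos: [541.8, 178.5, 261.6]
eef_rot: [-3.142, 0.0, 1.64]
wrist_force: [0.4, -0.8, -3.1]
finger_gap: 7.6
```

Request:
arm_command(rows=[-13, -34, 0, -0.1, 0, -13, -34, 0, -0.1, 0, -13, -34, 0, -0.1, 0, -13, -34, 0, -0.1, 0, -13, -34, 0, -0.1, 0])

```text
clock: 11.48
eef_pos: [476.7, 8.6, 261.7]
eef_rot: [3.141, 0.0, 1.631]
wrist_force: [-0.6, -0.1, -3.7]
finger_gap: 8.1
```

Request:
arm_command(rows=[-13, -34, 0, -0.1, 0, -13, -34, 0, -0.1, 0, -13, -34, 0, -0.05, 0, -8, -19, 0, 0, 0, 0, 0, 0, 0, 0])

```text
clock: 12.1
eef_pos: [430.0, -112.2, 261.7]
eef_rot: [3.141, 0.0, 1.625]
wrist_force: [-0.3, 0.2, -3.3]
finger_gap: 7.8
```

```bash
cat > fr.py <<'E'
from h import *
ps=np.radians(3.24);ex=np.array([np.cos(ps),np.sin(ps)]);ey=np.array([-ex[1],ex[0]])
st=manip.read_state();p=st['eef_pos'];print('tcp',p.round(1),'xp',(p[:2]@ex).round(1),'yp',(p[:2]@ey).round(1),st['eef_rot'].round(4),st['wrist_force'].round(1),st['finger_gap'])
for nm in('top','side'):
  C=cloud(grab(nm));xp=C[...,:2]@ex;yp=C[...,:2]@ey;z=C[...,2]
  m=(np.abs(xp-p[:2]@ex)<12)&(np.abs(yp-p[:2]@ey)<54)&(z>p[2]-105)&(z<p[2]-13)
  if m.sum()<20: print(nm,m.sum());continue
  X=np.c_[xp[m],yp[m],z[m]]
  print(nm,m.sum(),'x',np.percentile(X[:,0],[2,50,98]).round(1),'y',np.percentile(X[:,1],[1,99]).round(1),'z',np.percentile(X[:,2],[1,99]).round(1))
  r=cv2.minAreaRect(X[:,:2].astype(np.float32));print(np.round(r[0],1),np.round(r[1],1),round(r[2],2))
  w=(np.abs(yp+137.2)<30)&(z>200)&(z<222)&(xp<510)&(xp>476)
  if w.sum(): 
    S=np.c_[xp[w],yp[w],z[w]]
    for s in(-1,1):
      Q=S[(S[:,1]+137.2)*s>0]
      if len(Q):print('stud',s,len(Q),'x min',Q[:,0].min().round(1),'y',np.percentile(Q[:,1],[5,50,95]).round(1),'z',np.percentile(Q[:,2],[5,50,95]).round(1))
E
python3 fr.py
python3 - <<'E'
from h import *
s=load('side');t=load('top')
a=cv2.resize(s['image'][150:330,210:400],None,fx=3,fy=3,interpolation=cv2.INTER_CUBIC)
cv2.imwrite('pics/s2.png',a)
E
```

```text
tcp [ 430.  -112.2  261.7] xp 423.0 yp -136.3 [3.1413e+00 2.0000e-04 1.6248e+00] [-0.3  0.2 -3.3] 7.763567290494366
top 18
side 170 x [419.2 425.7 427.1] y [-184.3  -92.4] z [164.7 248. ]
[ 423.6 -136. ] [98.3  7.9] 89.2
stud -1 52 x min 480.3 y [-159.  -155.2 -151. ] z [210.  214.8 218.2]
stud 1 51 x min 479.7 y [-122.7 -119.  -115.4] z [210.5 214.7 217.9]
```

View pics/s2.png

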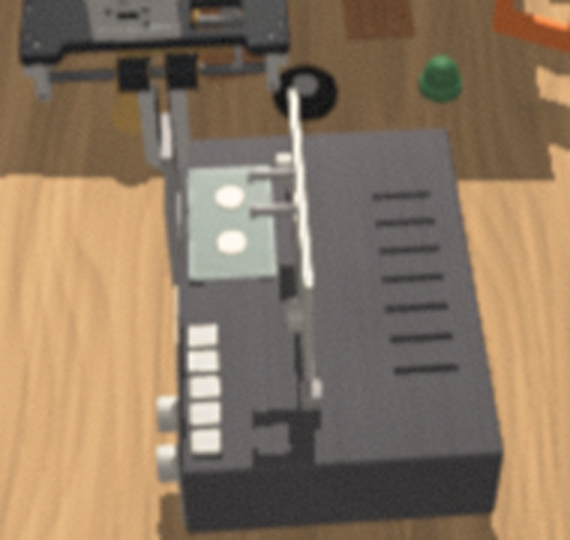

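The side view shows the frame held in front of the studs, whose ends are at about (250,175) and (252,210), with the panel upright. The heights clear: window 193–233 mm, stud heads 205–218 mm. I'll insert now.

Request:
arm_command(rows=[10, 0, 0, 0.15, 0, 10, 0, 0, 0, 0, 10, 0.6, 0, 0, 0, 10, 0.6, 0, 0, 0, 5, 0.3, 0, 0, 0])

```text
clock: 12.82
eef_pos: [476.0, -109.7, 261.2]
eef_rot: [-3.141, -0.0, 1.63]
wrist_force: [0.4, 0.4, -3.5]
finger_gap: 7.5
```

Request:
arm_command(rows=[6, 0.4, 0, 0, 0, 6, 0.4, 0, 0, 0, 6, 0.4, 0, 0, 0, 6, 0.4, 0, 0, 0, 6, 0.3, 0, 0, 0])

```text
clock: 13.45
eef_pos: [505.7, -108.0, 261.4]
eef_rot: [-3.142, 0.0, 1.629]
wrist_force: [0.1, 0.6, -2.8]
finger_gap: 7.7
```

```bash
python3 fr.py
```

```text
tcp [ 505.7 -108.   261.4] xp 498.8 yp -136.4 [-3.1415  0.      1.6295] [ 0.1  0.6 -2.8] 7.707899727468167
top 24 x [494.  496.1 500.9] y [-98.2 -87.7] z [162.9 248.1]
[497.5 -93.2] [ 7.1 11. ] 3.38
side 155 x [487.5 497.5 509.4] y [-184.3 -112.6] z [165.8 247.7]
[ 498.7 -147. ] [75.  22.4] 87.5
stud -1 40 x min 480.4 y [-159.3 -155.8 -150.9] z [209.5 214.8 218.5]
stud 1 37 x min 479.7 y [-123.9 -119.5 -115.3] z [211.7 215.1 218.3]
```

Request:
arm_command(rows=[0, -0.6, -4, 0, 0, 0, 0, -4, 0, 0, 0, 0, -4, 0, 0, 0, 0, -2, 0, 0, 0, 0, 0, 0, 0])

```text
clock: 14.18
eef_pos: [505.3, -108.5, 247.3]
eef_rot: [-3.141, -0.0, 1.629]
wrist_force: [-0.3, -0.9, -2.7]
finger_gap: 7.8
```

Request:
arm_command(rows=[0, 0, -1, 0, 0, 0, 0, -1, 0, 0, 0, 0, -0.5, 0, 0, 0, 0, 0, 0, 0])

```text
clock: 14.68
eef_pos: [505.4, -108.5, 244.9]
eef_rot: [3.142, -0.0, 1.629]
wrist_force: [-0.1, 0.2, -3.3]
finger_gap: 8.0
```

Request:
arm_command(rows=[0, 0, -0.5, 0, 0, 0, 0, -0.5, 0, 0, 0, 0, 0, 0, 0])

```text
clock: 15.05
eef_pos: [505.4, -108.6, 243.9]
eef_rot: [-3.142, -0.0, 1.629]
wrist_force: [0.2, 0.3, -2.5]
finger_gap: 7.7
```

Request:
arm_command(rows=[0, 0, -0.5, 0, 0, 0, 0, -0.5, 0, 0, 0, 0, 0, 0, 0])

```text
clock: 15.42
eef_pos: [505.4, -108.6, 243.6]
eef_rot: [3.141, 0.0, 1.629]
wrist_force: [-1.6, 0.3, 5.5]
finger_gap: 7.5
```

The force has flipped to +5.5 N up, so the frame rests on the studs. I'll ease off and release.

Request:
arm_command(rows=[0, 0, 0.5, 0, 0, 0, 0, 0, 0, 10, 0, 0, 0, 0, 14, 0, 0, 0, 0, 22, 0, 0, 0, 0, 30])

```text
clock: 16.05
eef_pos: [505.4, -108.6, 243.4]
eef_rot: [-3.141, -0.0, 1.629]
wrist_force: [-0.1, -0.9, 0.3]
finger_gap: 27.8
```

Request:
arm_command(rows=[0, 0, 5, 0, 30, 0, 0, 20, 0, 30, 0, 0, 30, 0, 30, 0, 0, 40, 0, 30, 0, 0, 40, 0, 30])

```text
clock: 16.68
eef_pos: [505.2, -108.5, 380.1]
eef_rot: [3.141, 0.0, 1.629]
wrist_force: [-0.1, -0.0, 0.1]
finger_gap: 30.0
```

Request:
arm_command(rows=[-30, 40, 0, 0, 30, -30, 45, 0, 0, 30, -30, 45, 0, 0, 30, -30, 45, 0, 0, 30, 0, 0, 0, 0, 30])

```text
clock: 17.3
eef_pos: [384.1, 68.3, 379.5]
eef_rot: [3.139, -0.0, 1.633]
wrist_force: [0.7, -0.7, -0.4]
finger_gap: 30.1
```

```bash
cat > fin.py <<'E'
from h import *
import subprocess
ps=np.radians(3.24);ex=np.array([np.cos(ps),np.sin(ps)]);ey=np.array([-ex[1],ex[0]])
I=[]
for nm in('top','side'):
  c=load(nm);C=cloud(c);xp=C[...,:2]@ex;yp=C[...,:2]@ey;z=C[...,2]
  m=(np.abs(xp-498)<9)&(np.abs(yp+137)<54)&(z>140)&(z<266)&~((np.abs(z-213)<8)&(np.abs(np.abs(yp+137)-18)<8))
  X=np.c_[xp,yp,z][...] if 0 else np.stack([xp,yp,z],-1)[m]
  print(nm,len(X),X.min(0).round(1),X.max(0).round(1))
  top=X[X[:,2]>240]; print('tab mid',top.mean(0).round(1), top[:,2].max(), 'y',top[:,1].min().round(1),top[:,1].max().round(1))
  b=X[(abs(X[:,2]-229)<6)&(abs(X[:,1]+137)>25)]; 
  for s in(-1,1):
    q=b[(b[:,1]+137)*s>0]
    if len(q):print('shoulder',s,len(q),np.percentile(q[:,2],[50,95,100]).round(1),q[:,0].mean().round(1))
  A=np.linalg.lstsq(np.c_[X[:,1:]-[-137,200],np.ones(len(X))],X[:,0],rcond=None)[0];print('slopes x/y, x/z, x0',A.round(4))
s=load('side');t=load('top')
a=cv2.resize(s['image'][170:310,230:380],None,fx=3.2,fy=3.2,interpolation=cv2.INTER_CUBIC)
b=cv2.resize(t['image'][160:270,295:430],None,fx=2.3,fy=2.3,interpolation=cv2.INTER_CUBIC)
J=np.zeros((448,480+311,3),np.uint8);J[:,:480]=a;J[:253,480:480+b.shape[1]]=b
cv2.imwrite('pics/fin.png',J)
E
python3 pan.py; python3 fin.py; python3 -c "
from h import *;print(manip.read_state()['clock'])"
```

```text
top 233
angle -0.0013 x at hinge 515.3 135 zr 16.35515185671136 109.81492284534386
top edge x [514.82639039 517.88552201 520.65643264] 134
side 214
angle -0.0026 x at hinge 515.8 61 zr 16.377970033734186 110.4018904264965
top edge x [499.36489979 518.15194153 521.12973854] 120
top 250 [ 493.3 -183.9  143.9] [501.7 -88.3 262.2]
tab mid [ 497.2 -135.2  257.5] 262.1953378935284 y -158.5 -114.3
shoulder -1 31 [231.1 233.4 234.6] 497.9
shoulder 1 32 [231.  233.5 234.4] 497.2
slopes x/y, x/z, x0 [5.100000e-03 3.380000e-02 4.953783e+02]
side 231 [ 494.  -186.   142.4] [502.2 -95.3 263.1]
tab mid [ 498.  -141.4  256.2] 263.0789634361279 y -159.6 -113.5
shoulder -1 34 [230.7 233.6 234.7] 498.4
shoulder 1 1 [225.4 225.4 225.4] 494.1
slopes x/y, x/z, x0 [-4.270000e-02  2.270000e-02  4.962137e+02]
17.4
```

View pics/fin.png

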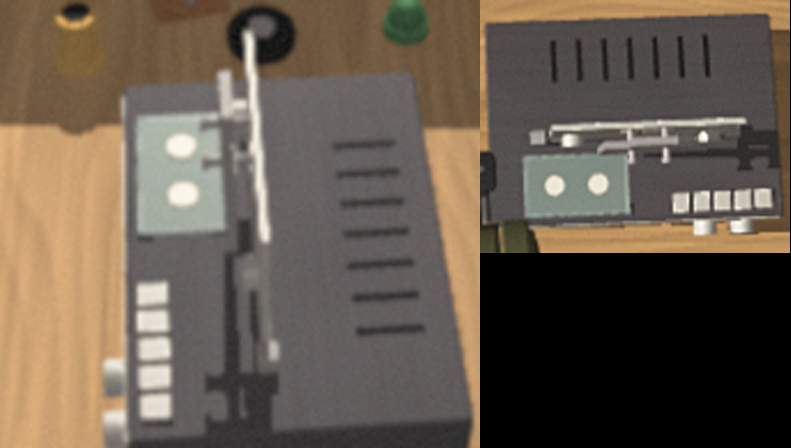

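The frame hangs on both studs (heads visible in front of the plate at (632,150) and (666,150)). Its shoulders are at equal height, the panel is upright, and the arm is clear. I'll hand it in.

```bash
python3 -c "
from cell import manip;print(manip.sign_off())"
```

```text
the job is handed in; nothing more can be done
None
```

I pulled the meter panel forward by its top edge until it stood upright and let go of it. I then took the VU-meter frame out of the far holder, hung it by its window on both studs, and backed the arm away. I handed in at about 17.4 s of the 64 s allowed.

- **Panel:** it reads -0.001 rad in the top camera and -0.003 rad in the side camera, so it is upright.
- **Frame:** the left and right shoulders sit at equal height in the top camera (231.1 and 231.0 mm), and its position matches hanging on the studs. The side camera could not confirm the level, because it saw almost nothing of one shoulder.
- **Small disagreement:** depth heights read about 2–3 mm higher than the nominal sizes throughout, close to the calibration tolerance.
- **Plain plate and loose parts:** nothing suggests the arm touched them, but I did not re-measure their positions at the end.

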